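# Isolate the microscope lamp supply for lockout

### The arm

A 7-joint arm with a two-finger parallel gripper is mounted at the origin on the work surface. World frame = base frame: x ahead of the robot, y to its left, z up, the work surface at z = 0. Lengths are in m, angles in rad, forces in N, time in s.
With the tool pointing down it reaches from about 0.425 to 0.95 m from the base axis. Payload 16.7 kg.
Tool frame: the origin (TCP) lies at the very end of the fingers, on their centre line; the grasp point (between the pads) lies tcp_to_grasp behind it (tcp_to_grasp is the distance from the TCP to the grasp point, in m); z points along the fingers, y is the line along which they close (so a half turn about z gives the same grasp; the last joint's range is limited). The gripper opens to 94 mm and grips with 3 to 60 N. Pads are 16 mm wide; open, the fingers measure 119 mm over their backs; the gripper's body (75 mm by 177 mm) begins 78 mm behind the grasp point.
Start: joints at [0.99, 0.426, 0.074, 1.606, -0.034, 1.111, -0.067], TCP at [0.282, -0.613, 0.205] pointing down, gripper open.
Joint ranges: [-2.85, 2.85], [-0.5, 2.14], [-1.23, 1.37], [0.21, 2.46], [-1.02, 4.16], [0.16, 2.05], [-2.73, 2.73]. Speed limits (rad/s): [1.89, 1.89, 2.39, 2.39, 3.01, 3.01, 3.01].

### API

Orientations are given as a 3x3 rotation matrix whose columns are the frame's x, y, z axes.
In Python, from rig import * gives the robot as it stands. The module is installed in compiled form; this text tells all that it offers.
- The arm moves only by the shell command python3 -m inch 'ROWS' [OPENING] [FORCE]. ROWS is JSON, a list that holds one entry, the list of rows, each a list of 6 numbers: the shift along the tool's x, y, z in units of 50 mm (1.0 is 50 mm), then the turn, a rotation vector about the tool's x, y, z in units of 8 degrees (1.0 is 8 degrees). In form: [[[tx, ty, tz, rx, ry, rz], ...]]. A call has 1 to 8 rows; each row shifts and turns the commanded pose from where the row before left it, along the tool's axes as they then stand; what a row does not reach is not made up. A row lasts 1/10 s, in which the tool goes at most 50 mm and 8.59 degrees, less where a joint would pass 70% of its speed; a pose out of reach is approached as far as the arm can. A call is refused whole if a number of a shift passes 1 or a number of a turn 1, either way. A call with a gripper value outside its range is refused whole. OPENING is the closure, from -1 (fully open) to 1 (shut), set as the call begins (- or left out, the last holds). The fingers move at their own pace and stop on an object; FORCE is the grip in N (left out, the last holds). Time passes only in rows, so rows that do not move let the fingers close. It gives the time, the measured TCP pose, the force, the opening and the grip force at its end, in the units of the state.
- state(): the state, without advancing time (a new reading comes with each control period).
- camera(name): name is "side" or "top" or "wrist"; returns a dict with "img" (400x640x3 uint8, red, green, blue), "fx", "fy", "cx", "cy" (pixels), "extrinsics" (4x4, takes a point from camera to world coordinates). Camera axes: x right, y up, looking along -z (the intrinsics and any distortion apply to the point x, -y, -z); pixel columns grow to the right and rows downward; lengths in m; the calibration is good to about 2 mm. A picture is of the moment at which its call begins. There is no depth.
- finish_job(): hands the job in; it is judged then, once.
The state is a dict: "time_s": time; "joints": joint angles; "qd": joint speeds; "joint_torque": joint torques, N m; "ee_pos": TCP position; "orientation": TCP orientation; "ft_force": force on the tool from outside, world axes, zero at the start; "moment": the same for the moment, N m; "gripper_width": opening from 0.0 (shut) to 1.0 (fully open); "finger_force": force on a finger pad.
Only numpy, scipy, OpenCV 4.12 (cv2) and the standard library are available. Lean on these libraries where they do the work, as an engineer would, in place of code of your own. Each camera call takes 0.05 s, during which the arm holds its last target. There are 200 camera calls.

### The job

The microscope's lamp is due for service: swing the red handle of the yellow-plated isolator box round to off, so that the hole in the handle's tip lines up over the hole of the metal hasp bracket on its box and a padlock could go through both. The handle can swing past the hasp, so stop where the holes line up, then let go; leave the other isolator's black handle as it is.

Things in the scene. Friction and masses are not known exactly. Their poses are not given: they have to be found in the camera images.
- lamp_isolator: Fixed isolator: white box 226 x 172 x 75 mm, face up, yellow plate, red handle. Origin: centre of its underside, z up; the handle turns about the vertical through it. Own +x points to the metal hasp bracket: 50 mm tab, top 98 mm above the bench, 22 mm hole 85 mm out. Green dot: the on side (+y). Yaw up to 0.7 rad either way; the two isolators may swap places.
- lamp_handle (a joint): Red handle's angle (rad). 0: off, handle along the box's +x, tip hole exactly over the hasp hole. Positive: counter-clockwise from above, towards on; starts at 0.8 to 1.45. Stops at -0.6 and 1.6, none at 0; no spring, stays where left; friction about 0.15 N m (3 N at the grip).
- lamp_grip (a point): Centre of the handle's upright red grip, a round post 20 mm across, 108 to 158 mm above the bench, 48 mm from the turning line; point at 137 mm. Turns with the handle, x outward along it. Below it: flat red bar 24 mm wide, top 109 mm above the bench, its tip a 46 x 42 mm tab with a 22 mm hole 85 mm from the turning line; hub 52 mm across, top at 112 mm.
- heater_grip (a point): The same point on the other isolator's black handle (same box and sizes, grey plate); it must stay as it is.

How it is judged:
By the outcome, as a careful person would: the job done as asked, in the order asked, and still so for the second after the job is handed in, with the robot touching nothing.
It also fails if it takes over 34 s, if anything falls off the work surface, if the arm or the gripper's body presses on something with over 40 N, if the wrist force passes 120 N, or if a joint passes its speed limit or range.

## Working session

There is one attempt and no reset: what is moved stays moved. The work goes in short steps, Python scripts to look and compute and a shell command to move; the robot and the scene stay as the last step left them, time stands still between calls to the robot, and variables do not carry over. Pictures are saved under pics/ and viewed, at most 10 in all, crops included, and the job is handed in when it is done.

```bash
mkdir -p pics
python3 - <<'E'
from rig import *
import cv2,numpy as np
for n in("top","side"):
    c=camera(n);cv2.imwrite(f"pics/{n}0.png",c["img"][:,:,::-1]);print(n,c["fx"],c["fy"],c["cx"],c["cy"],np.round(c["extrinsics"],3).tolist(),[k for k in c])
s=state();print(s["time_s"],s["ee_pos"],s["orientation"])
E
```

```text
top 368.4374222838002 368.4374222838002 320.3545179136822 201.23114992278312 [[0.017, 0.965, -0.26, 0.413], [-1.0, 0.016, -0.004, -0.017], [0.001, 0.26, 0.966, 0.779], [0.0, 0.0, 0.0, 1.0]] ['img', 'fx', 'fy', 'cx', 'cy', 'extrinsics']
side 464.79721641156624 464.79721641156624 316.84705422116457 200.25165573811103 [[-0.906, 0.261, -0.332, 0.251], [-0.422, -0.584, 0.693, 0.644], [-0.013, 0.768, 0.64, 0.693], [0.0, 0.0, 0.0, 1.0]] ['img', 'fx', 'fy', 'cx', 'cy', 'extrinsics']
0.1 [ 0.282283   -0.61269411  0.20485617] [[ 9.08219534e-01  4.18493663e-01 -5.76171363e-04]
 [ 4.18494048e-01 -9.08218968e-01  1.01864322e-03]
 [-9.69940281e-05 -1.16627596e-03 -9.99999315e-01]]
```

View pics/top0.png

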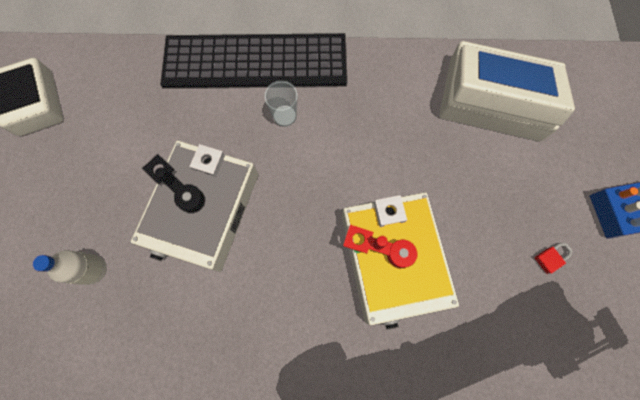

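The top view shows the lamp isolator on the right: hub about (403,253), tip hole (356,239), hasp hole (391,210), grip post about (381,242).

```bash
cat > h.py <<'E'
import numpy as np,cv2
def ray(c,uv,z):
    d=np.array([(uv[0]-c["cx"])/c["fx"],-(uv[1]-c["cy"])/c["fy"],-1.]);E=c["extrinsics"];d=E[:3,:3]@d;o=E[:3,3]
    return o+d*(z-o[2])/d[2]
def proj(c,p):
    E=c["extrinsics"];q=E[:3,:3].T@(np.array(p)-E[:3,3]);return np.array([c["cx"]+c["fx"]*q[0]/-q[2],c["cy"]+c["fy"]*q[1]/q[2]])
E
python3 - <<'E'
from rig import *
from h import *
c=camera("top");im=c["img"]
cv2.imwrite("pics/crop.png",cv2.resize(im[180:340,320:480,::-1],(600,600),interpolation=cv2.INTER_CUBIC))
hub=ray(c,(403,253),.112);tip=ray(c,(356,239),.109);has=ray(c,(391,210),.098)
a=lambda v:np.arctan2(v[1],v[0])
print(hub,tip,has,np.linalg.norm((tip-hub)[:2]),np.linalg.norm((has-hub)[:2]),a(has-hub),a(tip-hub))
c=camera("side");cv2.imwrite("pics/s2.png",c["img"][:,:,::-1])
for p in(hub,tip,has):print(proj(c,p))
E
```

```text
[ 0.49849766 -0.16544167  0.112     ] [ 0.52306145 -0.08104741  0.109     ] [ 0.58159224 -0.14913996  0.098     ] 0.08789635895533594 0.08467853484052887 0.19372223120192641 1.2875614720372555
[373.99741656 158.55695409]
[349.04261781 178.20856425]
[335.97676809 158.94351574]
```

View pics/crop.png

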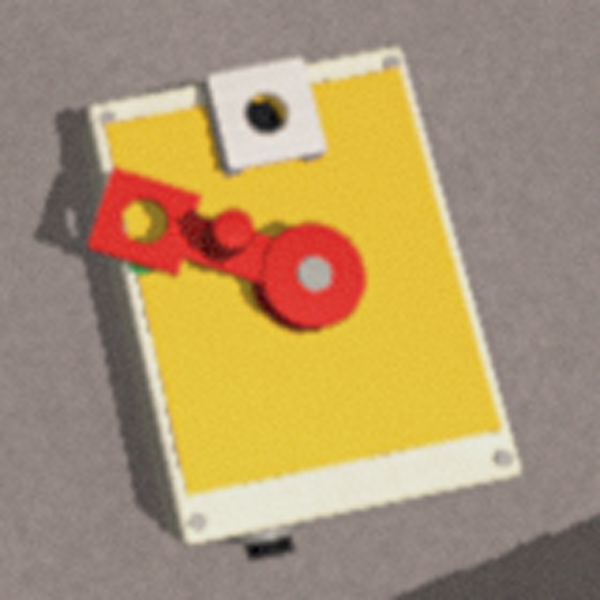

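View pics/s2.png

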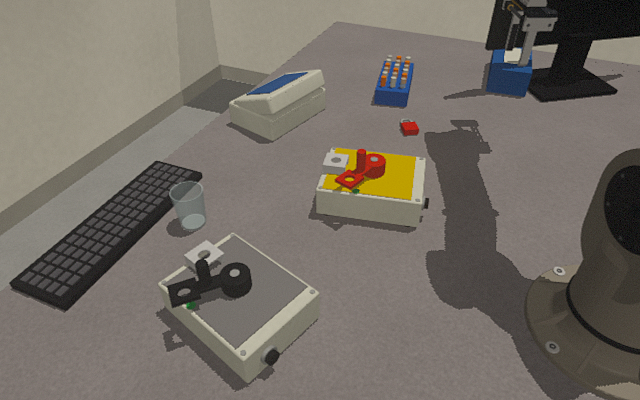

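The side view agrees, with the hub at (374,158) and the red post standing clear. The crop gives finer pixels: hub (403.7,252.5), tip hole (358.4,238.7), hasp hole (391.2,210.1).

```bash
cat >> h.py <<'E'
from scipy.spatial.transform import Rotation as Ro
def delta(s,p,yaw):
    R=s["orientation"];T=np.array([[np.cos(yaw),np.sin(yaw),0],[np.sin(yaw),-np.cos(yaw),0],[0,0,-1.]])
    return np.round(R.T@(np.array(p)-s["ee_pos"])/.05,2),np.round(Ro.from_matrix(R.T@T).as_rotvec(degrees=True)/8,2)
E
python3 - <<'E'
import rig
from rig import *
from h import *
print(tcp_to_grasp if hasattr(rig,"tcp_to_grasp") else [k for k in dir(rig) if k[0]!='_'])
c=camera("top")
hub=ray(c,(403.7,252.5),.112);tip=ray(c,(358.4,238.7),.109);has=ray(c,(391.2,210.1),.098);post=ray(c,(382.2,241.3),.158)
a=lambda v:np.arctan2(v[1],v[0])
print(hub,tip,has,post,[np.linalg.norm((q-hub)[:2]) for q in(tip,has,post)],[a(q-hub) for q in(tip,has,post)])
y=a(tip-hub);p=hub+.048*np.array([np.cos(y),np.sin(y),0]);p[2]=.215
print(p,delta(state(),p,y))
E
```

```text
0.0188
[ 0.49942127 -0.16674433  0.112     ] [ 0.52368963 -0.08545081  0.109     ] [ 0.58140279 -0.14951383  0.098     ] [ 0.51182849 -0.12075453  0.158     ] [np.float64(0.08483861467208047), np.float64(0.08377266849996053), np.float64(0.047634030256482475)] [np.float64(1.2806909753748017), np.float64(0.20716017765169634), np.float64(1.307287791449002)]
[ 0.51315182 -0.12075007  0.215     ] (array([ 8.31, -7.01, -0.19]), array([-0.  , -0.  , -6.08]))
```

```bash
python3 -m inch '[[[0.7,-0.58,-0.05,0,0,0],[0.7,-0.58,-0.05,0,0,0],[0.7,-0.58,-0.05,0,0,0],[0.7,-0.58,-0.05,0,0,0],[0.7,-0.58,0,0,0,0],[0.7,-0.58,0,0,0,0],[0.7,-0.58,0,0,0,0],[0.7,-0.58,0,0,0,0]]]' -1
python3 - <<'E'
from rig import *
from h import *
s=state();print(np.round(s["joints"],2),delta(s,[.5131,-.1207,.215],1.285))
E
```

```text
time_s: 1.05
ee_pos: [0.4401, -0.2834, 0.2157]
orientation: [[0.908, 0.418, 0.0], [0.418, -0.908, -0.0], [0.0, 0.0, -1.0]]
ft_force: [0.2, -0.1, 0.3]
gripper_width: 0.999
finger_force: 0.0
[ 0.55  0.17 -0.11  1.93  0.02  1.04 -0.71] (array([ 2.69, -2.35,  0.01]), array([ 0.  , -0.  , -6.11]))
```

```bash
python3 -m inch '[[[0.67,-0.59,0,0,0,0],[0.67,-0.59,0,0,0,0],[0.67,-0.59,0,0,0,0],[0.67,-0.59,0,0,0,0],[0,0,0,0,0,-1],[0,0,0,0,0,-1],[0,0,0,0,0,-1],[0,0,0,0,0,-1]]]'
python3 -m inch '[[[0,0,0,0,0,-1],[0,0,0,0,0,-1],[0,0,0,0,0,0],[0,0,0,0,0,0]]]' >/dev/null
python3 - <<'E'
from rig import *
from h import *
s=state();print(np.round(s["joints"],2),s["ee_pos"],delta(s,[.5131,-.1207,.215],1.285))
c=camera("wrist");cv2.imwrite("pics/w1.png",c["img"][:,:,::-1])
for p in([.4994,-.1667,.112],[.5237,-.0855,.109],[.5814,-.1495,.098],[.5125,-.1207,.158]):print(proj(c,p))
E
```

```text
time_s: 1.85
ee_pos: [0.512, -0.1218, 0.2155]
orientation: [[0.543, 0.839, -0.0], [0.839, -0.543, 0.0], [-0.0, -0.0, -1.0]]
ft_force: [-0.9, -1.3, -0.4]
gripper_width: 1.0
finger_force: 0.0
[ 0.4   0.19 -0.33  1.91  0.07  1.05 -0.26] [ 0.51194427 -0.1220282   0.21549243] (array([0.03, 0.01, 0.01]), array([-0.  , -0.  , -0.14]))
[323.26874334 246.87388456]
[321.81920514 151.88539919]
[404.54441096 198.35511331]
[321.60229805 213.34884927]
```

View pics/w1.png

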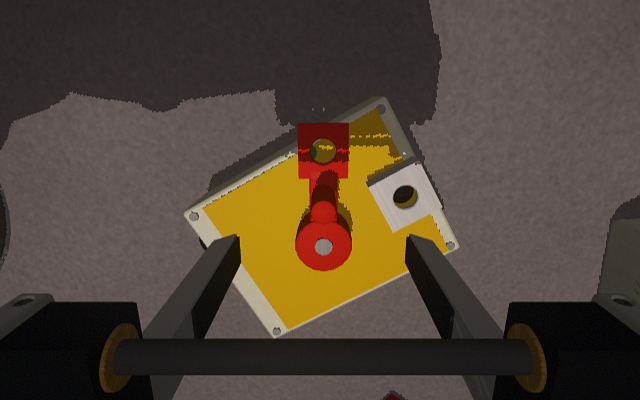

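The wrist view agrees with the estimates to about 1 px: hub (323.5,247), tip hole (323,151), hasp hole (405,197), post top (323,212). I'll descend and grip gently.

```bash
python3 - <<'E'
from rig import *
from h import *
c=camera("wrist")
hub,tip,has=ray(c,(323.5,247),.112),ray(c,(323,151),.109),ray(c,(405,197),.098)
a=lambda v:np.arctan2(v[1],v[0])
print(hub,a(tip-hub),a(has-hub),[np.linalg.norm((q-hub)[:2]) for q in(tip,has)])
E
python3 -m inch '[[[0.03,0,0.5,0,0,-0.14],[0,0,0.5,0,0,0],[0,0,0.5,0,0,0],[0,0,0.43,0,0,0],[0,0,0,0,0,0]]]'
python3 -m inch '[[[0,0,0,0,0,0],[0,0,0,0,0,0],[0,0,0,0,0,0],[0,0,0,0,0,0],[0,0,0,0,0,0],[0,0,0,0,0,0],[0,0,0,0,0,0],[0,0,0,0,0,0]]]' 1 8
```

```text
[ 0.49958977 -0.16685703  0.112     ] 1.2710757835560156 0.22069988782469024 [np.float64(0.0856144416566461), np.float64(0.0845783302478452)]
time_s: 2.85
ee_pos: [0.5108, -0.1201, 0.1167]
orientation: [[0.28, 0.96, -0.004], [0.96, -0.28, 0.001], [-0.0, -0.004, -1.0]]
ft_force: [-0.5, -0.1, -0.5]
gripper_width: 0.999
finger_force: 0.0
time_s: 3.65
ee_pos: [0.5125, -0.1205, 0.119]
orientation: [[0.278, 0.961, 0.0], [0.961, -0.278, 0.0], [0.0, -0.0, -1.0]]
ft_force: [-0.6, -0.9, -0.0]
gripper_width: 0.35
finger_force: 0.0
```

```bash
python3 -m inch '[[[0,0,0,0,0,0],[0,0,0,0,0,0],[0,0,0,0,0,0],[0,0,0,0,0,0]]]' 1 8
python3 -m inch '[[[-0.005,0.094,0,0,0,0.7],[-0.005,0.094,0,0,0,0.7],[-0.005,0.094,0,0,0,0.7],[-0.005,0.094,0,0,0,0.7],[-0.005,0.094,0,0,0,0.7],[-0.005,0.094,0,0,0,0.7],[-0.005,0.094,0,0,0,0.7],[-0.005,0.094,0,0,0,0.7]]]'
python3 - <<'E'
from rig import *
from h import *
s=state();p=s["ee_pos"]-[.4995,-.1668,0];print(s["ft_force"],p,np.linalg.norm(p[:2]),np.arctan2(p[1],p[0]),np.arctan2(s["orientation"][1,0],s["orientation"][0,0]))
E
```

```text
time_s: 4.05
ee_pos: [0.5126, -0.1204, 0.119]
orientation: [[0.278, 0.961, 0.0], [0.961, -0.278, 0.0], [0.0, 0.0, -1.0]]
ft_force: [0.8, 0.4, -1.0]
gripper_width: 0.211
finger_force: 8.0
time_s: 4.85
ee_pos: [0.5407, -0.1433, 0.1189]
orientation: [[0.876, 0.482, -0.001], [0.482, -0.876, 0.0], [-0.001, -0.001, -1.0]]
ft_force: [-5.0, 1.6, 3.6]
gripper_width: 0.211
finger_force: 8.0
[-4.9626863   1.58349529  3.6176195 ] [0.0412092  0.02346866 0.11894414] 0.047423368928248076 0.5176914736983169 0.5033157693664028
```

```bash
python3 -m inch '[[[-0.005,0.094,0,0,0,0.7],[-0.005,0.094,0,0,0,0.7],[-0.003,0.067,0,0,0,0.5],[0,0,0,0,0,0],[0,0,0,0,0,0]]]'
python3 - <<'E'
from rig import *
from h import *
s=state();p=s["ee_pos"]-[.4995,-.1668,0];print(s["ft_force"],np.linalg.norm(p[:2]),np.arctan2(p[1],p[0]),np.arctan2(s["orientation"][1,0],s["orientation"][0,0]))
for n in("top","wrist"):
    c=camera(n);print(n,[proj(c,q) for q in([.4995,-.1668,.112],[.5822,-.1487,.109],[.5822,-.1487,.098])])
    im=c["img"];u=proj(c,[.5822,-.1487,.105]).astype(int);k=40 if n=="top" else 70
    x,y=max(u[0]-k,0),max(u[1]-k,0);print(x,y,600/2/k)
    cv2.imwrite(f"pics/{n}3.png",cv2.resize(im[y:y+2*k,x:x+2*k,::-1],(600,600),interpolation=cv2.INTER_CUBIC))
a=cv2.imread("pics/top3.png");b=cv2.imread("pics/wrist3.png");cv2.imwrite("pics/both3.png",cv2.resize(np.hstack([a,b]),(800,400)))
E
```

```text
time_s: 5.35
ee_pos: [0.5453, -0.1555, 0.119]
orientation: [[0.97, 0.241, -0.001], [0.241, -0.97, -0.0], [-0.001, 0.0, -1.0]]
ft_force: [-3.1, -2.0, 2.6]
gripper_width: 0.211
finger_force: 8.0
[-3.05549538 -1.99280559  2.55693985] 0.047219333422677534 0.2417631193684309 0.24385868881115988
top [array([403.72898426, 252.45688146]), array([391.84605857, 208.28767707]), array([390.75798897, 209.68582769])]
351 168 7.5
wrist [array([321.48301197, 314.33051439]), array([325.66272366, 182.06100015]), array([325.49144121, 177.54913408])]
255 110 4.285714285714286
```

View pics/both3.png

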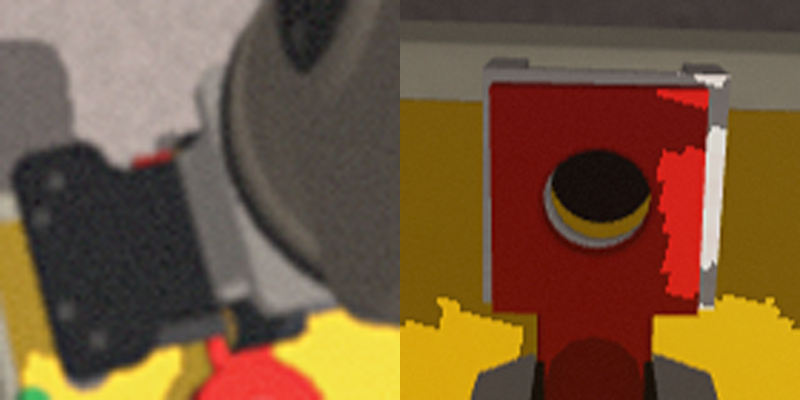

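Top view is blocked by the gripper. In the wrist crop the hasp (485–730) shows about 7 px further right than the red tab (491–710), so the handle is about 1.5 mm, or 0.02 rad, short. I'll turn that much more clockwise.

```bash
python3 -m inch '[[[0,0.02,0,0,0,0.15],[0,0,0,0,0,0],[0,0,0,0,0,0]]]'
python3 - <<'E'
from rig import *
from h import *
s=state();p=s["ee_pos"]-[.4995,-.1668,0];print(s["ft_force"],np.arctan2(p[1],p[0]),np.arctan2(s["orientation"][1,0],s["orientation"][0,0]))
c=camera("wrist");cv2.imwrite("pics/w4.png",cv2.resize(c["img"][110:250,255:395,::-1],(600,600),interpolation=cv2.INTER_CUBIC))
E
```

```text
time_s: 5.75
ee_pos: [0.5455, -0.1561, 0.1189]
orientation: [[0.976, 0.219, -0.001], [0.219, -0.976, 0.0], [-0.001, -0.0, -1.0]]
ft_force: [-5.9, 0.3, 3.9]
gripper_width: 0.212
finger_force: 8.0
[-5.89763913  0.32195215  3.89867718] 0.22822642879533353 0.22108795572489512
```

View pics/w4.png

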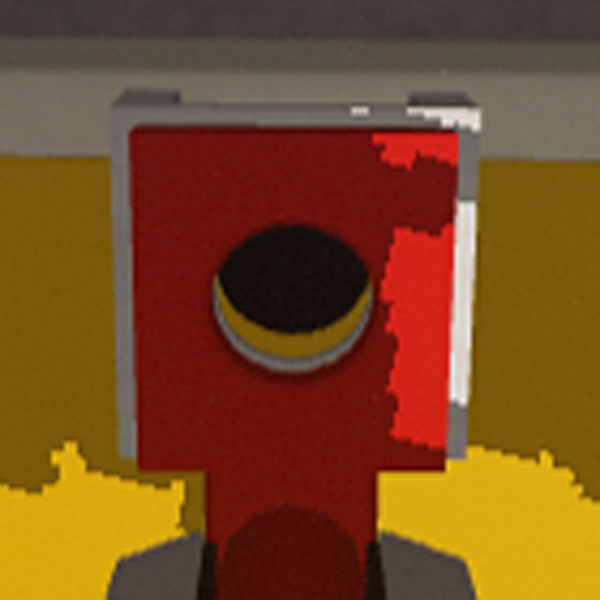

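Margins are now equal to within 3 px (left 18, right 21), which is about 0.3 mm, and the hole rims are concentric. Next I release and back off upward.

```bash
python3 -m inch '[[[0,0,0,0,0,0],[0,0,0,0,0,0],[0,0,0,0,0,0],[0,0,0,0,0,0],[0,0,0,0,0,0],[0,0,0,0,0,0]]]' -0.2
python3 -m inch '[[[0,0,-0.4,0,0,0],[0,0,-0.5,0,0,0],[0,0,-0.5,0,0,0],[0,0,-0.5,0,0,0],[0,0,0,0,0,0],[0,0,0,0,0,0]]]'
python3 - <<'E'
from rig import *
from h import *
c=camera("wrist");h=proj(c,[.5825,-.1485,.107]);x,y=(h-50).astype(int);print(x,y,proj(c,[.4995,-.1668,.112]))
cv2.imwrite("pics/w5.png",cv2.resize(c["img"][y:y+150,x:x+100,::-1],(400,600),interpolation=cv2.INTER_CUBIC))
E
```

```text
time_s: 6.4
ee_pos: [0.5459, -0.1563, 0.119]
orientation: [[0.976, 0.219, 0.0], [0.219, -0.976, 0.0], [0.0, -0.0, -1.0]]
ft_force: [0.0, -0.8, 0.3]
gripper_width: 0.597
finger_force: 0.0
time_s: 7.0
ee_pos: [0.546, -0.1564, 0.2142]
orientation: [[0.976, 0.219, 0.001], [0.219, -0.976, -0.0], [0.001, 0.0, -1.0]]
ft_force: [0.5, 0.7, -0.2]
gripper_width: 0.602
finger_force: 0.0
272 103 [321.83767975 249.6378807 ]
```

View pics/w5.png

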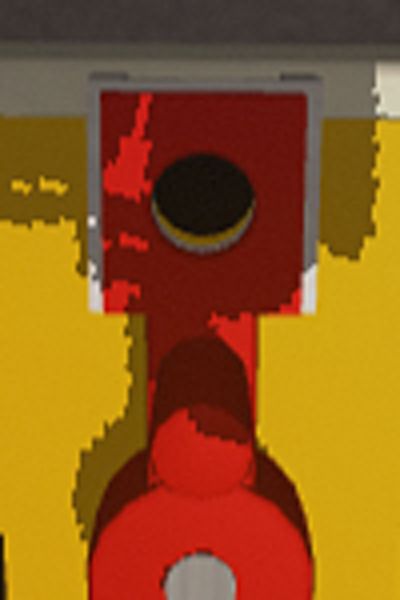

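After release, the tab is still centred on the hasp (margins about 12 and 14 px) and the holes line up at (203,195). The gripper is clear above it.

```bash
python3 -c "
from rig import *
print(finish_job())"
```

```text
the job is handed in; nothing more can be done
None
```

The red handle is at off with its tip hole over the hasp hole (centred to about 0.3 mm by the wrist camera), the gripper has let go and is clear above it, the black handle was not touched, and the job was handed in at about 7 s.

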